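Fit a new screw-in pull to a medicine drawer front

TASK

Fit the new brass pull to the drawer front: push the loose wooden front fully home into the corner of the bench jig, against both rails, then swing the hold-down over it until it stops. Press firmly down on the pull while turning it clockwise (seen from above) so that its screw bites, and keep on, in several strokes if needed, until its collar is down on the wood. Finally swing the hold-down back so that it no longer covers the front, leave the front home in the jig, and do not knock the jar, the mortar or the envelopes about.

Things in the scene. Friction and masses are not known exactly. Their poses are not given: they have to be found in the camera images.
- jig: Fixed corner jig: two light wooden rails, 35 mm wide, 22 mm high. Far rail: inner face at jig x = +66 mm, y from -130 to +136 mm. Left rail: inner face at jig y = +101 mm, x from -110 to +66 mm. Near and right sides are open. Origin: on the bench, where the centre of the front's underside comes to lie when fully home, with the jig's orientation. x to the far rail, y to the left rail, z up.
- front: Loose wooden drawer front lying flat on the bench, 130 mm (its x) by 200 mm (its y), 20 mm thick, about 0.6 kg with the pull in its middle; slides under a few newtons. Origin: centre of its underside, z up.
- pull: Brass T-shaped pull standing upright in a pilot hole in the front's centre; axis = front's vertical centre line. Grip bar 76 mm long (pull's x), 14 wide (y), 24 tall, on a thin neck over a round collar 42 mm across, 6 thick, on a steel wood screw. At the start the collar's underside is 4 mm above the wood, the bar 40 to 64 mm above the bench. Origin: on the axis, about 12 mm above the bench. Any yaw.
- pull_top (a point): Middle of the top of the pull's bar, on its axis: 64 mm above the bench at the start, 60 mm when done. Only turned, the pull spins idly; its screw bites only while pressed with 10 N or more (12 to 18 N is right; it gives about 2 mm, springs back). Pressed, it turns up to 0.15 rad before it bites, then takes about 0.15 N m clockwise and sinks 12 mm a turn (1.9 mm per rad): follow it down.
- thread (a joint): How far the screw has cut into the wood, in rad of clockwise turning: 0 at the start, 2.09 with the collar down on the wood, where it stops firmly. It stays in when the pull is let go.
- holddown (a joint): Flat steel arm on a vertical pivot on the far rail, 76 by 16 by 8 mm, underside 23.5 mm above the bench, with an upright peg. Value in rad: 0 = over the front, pointing to the jig's -x, at its stop; grows as it opens, clockwise from above; 1.57 = pointing to the jig's +y, along the far rail; stop at 2.0. Clear of the front from 1.4 on. Stays where left; about 1 N at the peg moves it.
- holddown_peg (a point): Centre of the top end of the hold-down's black round upright peg: 12 mm in diameter, 60 mm from the pivot, reaching from 32 to 68 mm above the bench.
- holddown_pivot (a point): Pivot of the hold-down, fixed to the jig at jig x = +85 mm, y = +78 mm, 23.5 mm above the bench.
- jar: Bystander: loose glass jar with a yellow lid, 84 mm across, 150 mm tall. Origin: centre of its underside.
- mortar: Bystander: loose brass mortar (cup), 90 mm across, 90 mm tall. Origin: centre of its underside.
- envelopes: Bystander: loose stack of kraft envelopes, 134 by 186 by 40 mm. Origin: centre of its underside.
Things that resemble listed ones, but are neither listed nor needed, are in the scene too. There is more than one size of the front; the one meant has the size given above.

How it is judged:
By the outcome, as a careful person would: the job done as asked, in the order asked, and still so for the second after the job is handed in, with the robot touching nothing.
It also fails if it takes over 72 s, if anything falls off the work surface, if the arm or the gripper's body presses on something with over 40 N, if the wrist force passes 120 N, or if a joint passes its speed limit or range.

ROBOT

A 6-joint arm with a two-finger parallel gripper is mounted at the origin on the work surface. World frame = base frame: x ahead of the robot, y to its left, z up, the work surface at z = 0. Lengths are in m, angles in rad, forces in N, time in s.
With the tool pointing down it reaches from about 0.375 to 0.9 m from the base axis. Payload 3.1 kg.
Tool frame: the origin (TCP) lies midway between the tips of the shut fingers; the grasp point (between the pads) lies 19 mm behind it (manip.grasp_offset is the distance from the TCP to the grasp point, in m); z points along the fingers, y is the line along which they close (so a half turn about z gives the same grasp; the last joint's range is limited). The gripper opens to 85 mm and grips with 20 to 120 N. Pads are 22 mm wide; open, the fingers measure 114 mm over their backs; the gripper's body (76 mm by 85 mm) begins 54 mm behind the grasp point. The pads swing forward as they close: fully open they stand 13 mm farther back than shut.
Start: joints at [1.163, 0.527, 1.433, -0, 1.181, -0.178], TCP at [0.142, 0.609, 0.231] pointing down, gripper open.
Joint ranges: [-3.08, 3.08], [-0.75, 2.2], [0.22, 2.44], [-1.43, 4.57], [0, 2.65], [-2.85, 2.85]. Speed limits (rad/s): [2.79, 2.79, 3.14, 3.14, 3.14, 3.14].

INTERFACE

Orientations are given as a unit quaternion [x, y, z, w].
In Python, from station import sensors, cams, order, manip gives the robot as it stands.
- The arm moves only by the tool move_arm, never from a script. Its argument "targets" is a list of rows, each an object of numbers: "dx", "dy", "dz": the shift along the world's x, y, z normalised to -1 to 1, where 1 is 25 mm; "rx", "ry", "rz": the turn, a rotation vector about the world's x, y, z normalised to -1 to 1, where 1 is 30 degrees. A call has exactly 10 rows; each row shifts and turns the commanded pose from where the row before left it; what a row does not reach is not made up. A row lasts 1/8 s, in which the tool goes at most 62.5 mm and 10.7 degrees, less where a joint would pass 70% of its speed; a pose out of reach is approached as far as the arm can. A call with a number of a shift or a turn outside -1 to 1 is refused whole. A call with a gripper value outside its range is refused whole. "claw" is the opening in per cent of the stroke, from 0 (shut) to 100 (fully open), set as the call begins (left out, the last holds). The fingers move at their own pace and stop on an object; "newtons" is the grip in N (left out, the last holds). Time passes only in rows, so rows that do not move let the fingers close, or fill a call up. It gives the time, the measured TCP pose, the force, the opening and the grip force at its end, in the units of the state.
- sensors.sense(): the state, without advancing time (a new reading comes with each control period).
- cams.snapshot(name): name is "side" or "top"; returns the picture (384x512x3 uint8, red, green, blue); there is no depth.
- cams.camera_model(name): a dict with "fx", "fy", "cx", "cy" (pixels), "extrinsics" (4x4, takes a point from world to camera coordinates). Camera axes: x right, y down, z forward; pixel columns grow to the right and rows downward; lengths in m; the calibration is good to about 2 mm. A picture is of the moment at which its call begins. camera_model takes no time and is no camera call.
- order.sign_off(): hands the job in; it is judged then, once.
The state is a dict: "t": time; "q": joint angles; "qd": joint speeds; "tau": joint torques, N m; "tcp_pos": TCP position; "tool_rot": TCP orientation; "force": force on the tool from outside, world axes, zero at the start; "ft_torque": the same for the moment, N m; "finger_gap": opening from 0.0 (shut) to 1.0 (fully open); "gripper_force": force on a finger pad.
Only numpy, scipy, OpenCV 4.12 (cv2) and the standard library are available. Lean on these libraries where they do the work, as an engineer would, in place of code of your own. Each camera call takes 0.05 s, during which the arm holds its last target. There are 200 camera calls.

## Working session

There is one attempt and no reset: what is moved stays moved. The work goes in short steps, Python scripts to look and compute and a tool call to move; the robot and the scene stay as the last step left them, time stands still between calls to the robot, and variables do not carry over. Pictures are saved under pics/ and viewed, at most 10 in all, crops included, and the job is handed in when it is done.

Besides the shell and the picture viewer there is one more tool, called by a JSON object that holds its "op" and its "data", one argument or row to a line. move_arm: Moves the arm, as the interface text tells. Scaled input: -1 to 1 covers 25 mm each way for a shift and 30 degrees each way for a turn. Its arguments: {"type":"object","properties":{"targets":{"type":"array"},"claw":{"type":"number"},"newtons":{"type":"number"}},"required":["targets"]}

```bash
mkdir -p pics
cat > h.py <<'E'
import numpy as np, cv2
from station import sensors, cams, order, manip
def snap(n,f):
    im=cams.snapshot(n); cv2.imwrite('pics/'+f,im[:,:,::-1]); return im
def ray(n,u,v,z):
    m=cams.camera_model(n); E=np.array(m['extrinsics']); R=E[:3,:3]; c=-R.T@E[:3,3]
    d=R.T@np.array([(u-m['cx'])/m['fx'],(v-m['cy'])/m['fy'],1]); return c+d*(z-c[2])/d[2]
def proj(n,p):
    m=cams.camera_model(n); E=np.array(m['extrinsics']); q=E[:3,:3]@np.array(p)+E[:3,3]
    return np.array([m['fx']*q[0]/q[2]+m['cx'],m['fy']*q[1]/q[2]+m['cy']])
E
python3 - <<'E'
from h import *
for n in('top','side'):
    snap(n,n+'0.png'); m=cams.camera_model(n);print(m['fx'],np.round(m['extrinsics'],3).tolist())
print(manip.grasp_offset, sensors.sense())
a=cv2.imread('pics/top0.png');cv2.imwrite('pics/top0b.png',cv2.resize(a,(800,600),interpolation=cv2.INTER_CUBIC))
a=cv2.imread('pics/side0.png');cv2.imwrite('pics/side0b.png',cv2.resize(a,(800,600),interpolation=cv2.INTER_CUBIC))
E
```

```text
373.0549889659788 [[0.128, -0.992, 0.005, -0.082], [-0.971, -0.127, -0.203, 0.558], [0.202, 0.022, -0.979, 1.281], [0.0, 0.0, 0.0, 1.0]]
377.36290784200054 [[0.981, -0.192, -0.014, -0.561], [-0.128, -0.597, -0.792, 0.112], [0.144, 0.779, -0.611, 1.319], [0.0, 0.0, 0.0, 1.0]]
0.0187 {'t': 0.1, 'q': array([ 1.16345839e+00,  5.28367614e-01,  1.43378158e+00,  8.86487361e-06,
        1.18137817e+00, -1.78465953e-01]), 'qd': array([ 0.00104846, -0.00399722, -0.00461439, -0.00044784, -0.00010979,
       -0.00060412]), 'tau': array([-5.67234383e-05, -4.43303239e+01, -1.78587431e+01, -2.21114769e-04,
        3.83763647e-03, -4.27482604e-06]), 'tcp_pos': array([0.14149012, 0.60811717, 0.23043254]), 'tool_rot': array([ 1.14188011e-01,  9.93458687e-01, -9.24970656e-04, -2.83230148e-04]), 'force': array([ 0.58226017, -0.47488123, -0.52461028]), 'ft_torque': array([-0.03160583,  0.04586924,  0.01636683]), 'gripper_force': 0.0, 'finger_gap': 1.0037951117845463}
```

View pics/top0b.png

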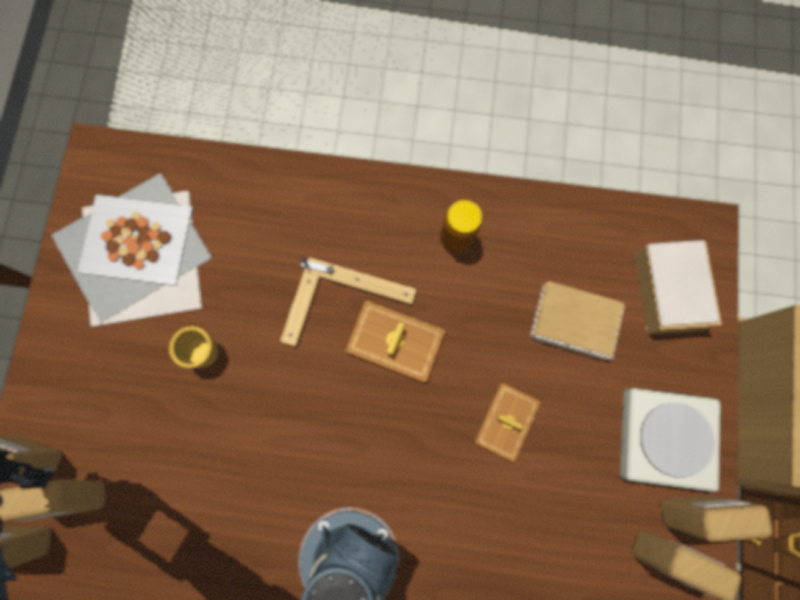

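View pics/side0b.png

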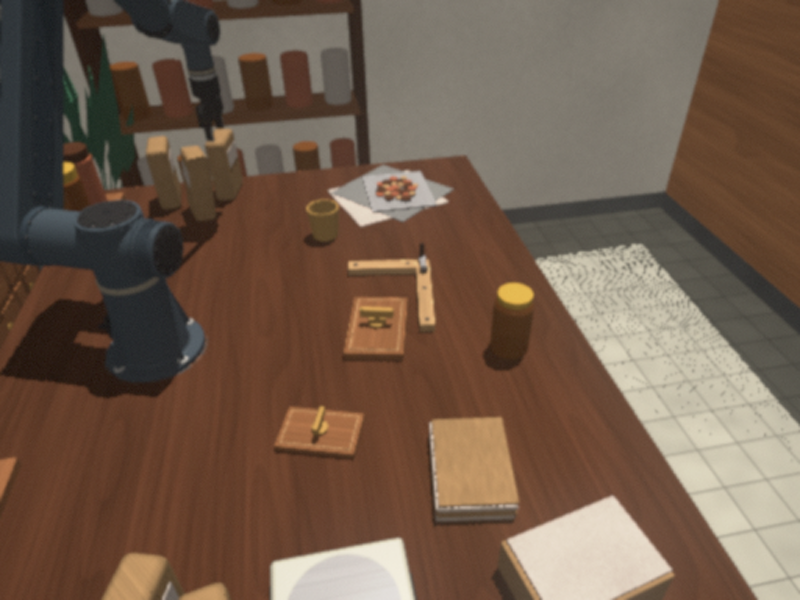

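The top view shows the large front with its pull at (396,341), the jig rails' corner near (310,270), and the peg near (305,264). The mortar is at (193,348), the jar at (464,225), and a smaller decoy front at (508,422).

```bash
cat > m.py <<'E'
from h import *
import sys
def masks(im):
    hsv=cv2.cvtColor(im,cv2.COLOR_RGB2HSV); return hsv
if __name__=='__main__':
    im=cams.snapshot('top'); hsv=masks(im)
    for (u,v) in [(375,278),(300,310),(370,345),(420,350),(396,341),(350,400),(310,265),(305,264),(396,325)]:
        print((u,v),hsv[int(v*.64),int(u*.64)])
    c=im[150:260,170:300]; cv2.imwrite('pics/crop1.png',cv2.resize(c[:,:,::-1],None,fx=5.4,fy=5.4,interpolation=cv2.INTER_NEAREST))
    s=cams.snapshot('side')[140:240,210:300]
    cv2.imwrite('pics/crop2.png',cv2.resize(s[:,:,::-1],None,fx=6,fy=6,interpolation=cv2.INTER_NEAREST))
E
python3 m.py
```

```text
(375, 278) [ 17 121 184]
(300, 310) [ 19 102 235]
(370, 345) [ 15 150 194]
(420, 350) [ 16 152 195]
(396, 341) [ 22 156 217]
(350, 400) [ 12 163 119]
(310, 265) [ 18   6 209]
(305, 264) [ 30   2 104]
(396, 325) [ 18 154 195]
```

View pics/crop1.png

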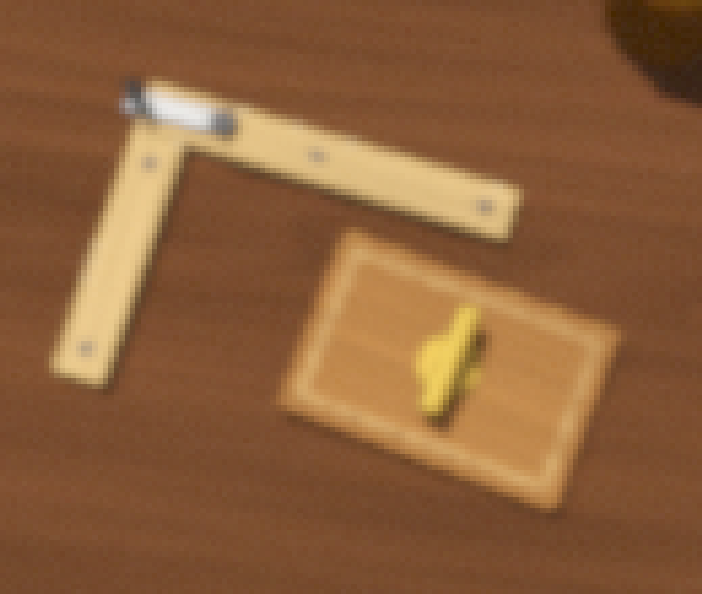

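View pics/crop2.png

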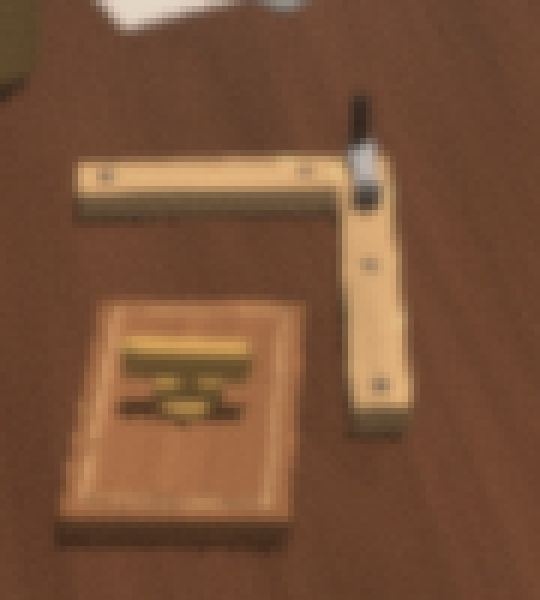

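The crops show the front's top corners at about (350,230), (620,330), (555,510), (280,400). The inner corner of the rails is near (184,148), and the hold-down is open along the far rail with its peg at top left, about (130,95).

Run:
```python
from h import *
T=lambda x,y,z:ray('top',x/5.4-.5+170,y/5.4-.5+150,z)
S=lambda x,y,z:ray('side',x/6-.5+210,y/6-.5+140,z)
def fit(L,P):
    L=np.array(L);P=np.array(P)[:,:2];a=L.mean(0);b=P.mean(0)
    A=((L-a)[:,0]+1j*(L-a)[:,1]);B=((P-b)[:,0]+1j*(P-b)[:,1])
    th=np.angle((A.conj()*B).sum());R=np.array([[np.cos(th),-np.sin(th)],[np.sin(th),np.cos(th)]])
    o=b-R@a; return o,th,np.round((P-(L@R.T+o))*1000,1)
F=[(65,100),(65,-100),(-65,-100),(-65,100)]
F=np.array(F)/1000
print('frontT',fit(F,[T(*p,.02) for p in[(350,230),(620,330),(557,510),(280,402)]]))
print('frontS',fit(F,[S(*p,.02) for p in[(305,302),(290,522),(57,522),(100,302)]]))
J=np.array([(101,-130),(66,-130),(66,101),(-110,136),(-110,101)])/1000
print('jigT',fit(J,[T(*p,.022) for p in[(522,186),(510,241),(184,148),(50,375),(107,386)]]))
print('jigS',fit(J,[S(*p,.022) for p in[(411,404),(350,408),(343,193),(76,158),(77,193)]]))
bt=[T(472,308,.064),T(432,412,.064)];print('barT',bt)
bs=[S(120,340,.064),S(250,342,.064)];print('barS',bs)
print('pegT',T(130,88,.068),'pegS',S(360,97,.068))
from scipy.spatial.transform import Rotation as R
print(R.from_quat(sensors.sense()['tool_rot']).as_matrix().round(3))
for n,u,v,z in[('top',464,212,.15),('top',193,340,.09)]: print(ray(n,u*.64,v*.64,z))
```

```text
frontT (array([ 0.49351438, -0.04107354]), np.float64(-0.23586742700539395), array([[-1.7, -1.4],
       [ 0. ,  2.2],
       [ 0.3,  0.3],
       [ 1.4, -1.1]]))
frontS (array([ 0.49209597, -0.04126299]), np.float64(-0.22885717586444412), array([[ 0.9,  2.1],
       [-0.5,  0.4],
       [-1.5, -2.1],
       [ 1.1, -0.3]]))
jigT (array([0.54144915, 0.07105891]), np.float64(-0.15704065207824255), array([[ 3. , -0.4],
       [-1.8, -2.3],
       [-2. ,  0.2],
       [-1.2,  3.5],
       [ 1.9, -1.1]]))
jigS (array([0.54264262, 0.07347046]), np.float64(-0.17954737615174435), array([[ 2.1,  2.7],
       [ 0.5,  0.4],
       [ 0.7, -7.9],
       [-2.8,  6.2],
       [-0.6, -1.5]]))
barT [array([ 0.52749818, -0.04953188,  0.064     ]), array([ 0.45602626, -0.03218945,  0.064     ])]
barS [array([ 0.45574636, -0.02616611,  0.064     ]), array([ 0.52990241, -0.04395012,  0.064     ])]
pegT [0.64558217 0.19602481 0.068     ] pegS [0.64728759 0.19666639 0.068     ]
[[-0.974  0.227 -0.001]
 [ 0.227  0.974 -0.001]
 [ 0.    -0.001 -1.   ]]
[ 0.77627109 -0.15532334  0.15      ]
[0.42486996 0.40237281 0.09      ]
```

{"op": "move_arm", "data": {
  "targets": [
    {"dx":0.54,"dy":-1},
    {"dx":0.54,"dy":-1},
    {"dx":0.54,"dy":-1},
    {"dx":0.54,"dy":-1},
    {"dx":0.54,"dy":-1},
    {"dx":0.54,"dy":-1},
    {"dx":0.54,"dy":-1},
    {"dx":0.54,"dy":-1},
    {"dx":0.54,"dy":-1},
    {"dx":0.54,"dy":-1}
  ],
  "claw": 100
}}

```text
schema error: expected keys dx, dy, dz, rx, ry, rz
```

{"op": "move_arm", "data": {
  "targets": [
    {"dx":0.54,"dy":-1},
    {"dx":0.54,"dy":-1},
    {"dx":0.54,"dy":-1},
    {"dx":0.54,"dy":-1},
    {"dx":0.54,"dy":-1},
    {"dx":0.54,"dy":-1},
    {"dx":0.54,"dy":-1},
    {"dx":0.54,"dy":-1},
    {"dx":0.54,"dy":-1},
    {"dx":0.54,"dy":-1}
  ]
}}

```text
schema error: expected keys dx, dy, dz, rx, ry, rz
```

{"op": "move_arm", "data": {
  "targets": [
    {"dx":0.54,"dy":-1,"dz":-0.7},
    {"dx":0.54,"dy":-1,"dz":-0.7},
    {"dx":0.54,"dy":-1,"dz":-0.7},
    {"dx":0.54,"dy":-1,"dz":-0.7},
    {"dx":0.54,"dy":-1,"dz":-0.7},
    {"dx":0.54,"dy":-1,"dz":-0.7},
    {},
    {},
    {},
    {}
  ]
}}

```text
schema error: expected keys dx, dy, dz, rx, ry, rz
```

All six keys are needed in each row.

{"op": "move_arm", "data": {
  "targets": [
    {"dx":0.54,"dy":-1,"dz":0,"rx":0,"ry":0,"rz":0},
    {"dx":0.54,"dy":-1,"dz":0,"rx":0,"ry":0,"rz":0},
    {"dx":0.54,"dy":-1,"dz":0,"rx":0,"ry":0,"rz":0},
    {"dx":0.54,"dy":-1,"dz":0,"rx":0,"ry":0,"rz":0},
    {"dx":0.54,"dy":-1,"dz":0,"rx":0,"ry":0,"rz":0},
    {"dx":0.54,"dy":-1,"dz":0,"rx":0,"ry":0,"rz":0},
    {"dx":0.54,"dy":-1,"dz":0,"rx":0,"ry":0,"rz":0},
    {"dx":0.54,"dy":-1,"dz":0,"rx":0,"ry":0,"rz":0},
    {"dx":0.54,"dy":-1,"dz":0,"rx":0,"ry":0,"rz":0},
    {"dx":0.54,"dy":-1,"dz":0,"rx":0,"ry":0,"rz":0}
  ],
  "claw": 100
}}

```text
t: 1.45
tcp_pos: [0.277, 0.3578, 0.2313]
tool_rot: [0.114, 0.993, 0.0, 0.0]
force: [0.3, 0.6, -0.1]
finger_gap: 1.001
gripper_force: 0.0
```

{"op": "move_arm", "data": {
  "targets": [
    {"dx":0.54,"dy":-1,"dz":0,"rx":0,"ry":0,"rz":0},
    {"dx":0.54,"dy":-1,"dz":0,"rx":0,"ry":0,"rz":0},
    {"dx":0.54,"dy":-1,"dz":0,"rx":0,"ry":0,"rz":0},
    {"dx":0.54,"dy":-1,"dz":0,"rx":0,"ry":0,"rz":0},
    {"dx":0.54,"dy":-1,"dz":0,"rx":0,"ry":0,"rz":0},
    {"dx":0.54,"dy":-1,"dz":0,"rx":0,"ry":0,"rz":0},
    {"dx":0.54,"dy":-1,"dz":0,"rx":0,"ry":0,"rz":0},
    {"dx":0.54,"dy":-1,"dz":0,"rx":0,"ry":0,"rz":0},
    {"dx":0.54,"dy":-1,"dz":0,"rx":0,"ry":0,"rz":0},
    {"dx":0.54,"dy":-1,"dz":0,"rx":0,"ry":0,"rz":0}
  ]
}}

```text
t: 2.7
tcp_pos: [0.4121, 0.1078, 0.2314]
tool_rot: [0.114, 0.993, 0.0, 0.0]
force: [0.3, 0.6, 0.0]
finger_gap: 0.997
gripper_force: 0.0
```

{"op": "move_arm", "data": {
  "targets": [
    {"dx":0.54,"dy":-1,"dz":-0.7,"rx":0,"ry":0,"rz":0},
    {"dx":0.54,"dy":-1,"dz":-0.7,"rx":0,"ry":0,"rz":0},
    {"dx":0.54,"dy":-1,"dz":-0.7,"rx":0,"ry":0,"rz":0},
    {"dx":0.54,"dy":-1,"dz":-0.7,"rx":0,"ry":0,"rz":0},
    {"dx":0.54,"dy":-1,"dz":-0.7,"rx":0,"ry":0,"rz":0},
    {"dx":0.54,"dy":-1,"dz":-0.7,"rx":0,"ry":0,"rz":0},
    {"dx":0,"dy":0,"dz":0,"rx":0,"ry":0,"rz":0},
    {"dx":0,"dy":0,"dz":0,"rx":0,"ry":0,"rz":0},
    {"dx":0,"dy":0,"dz":0,"rx":0,"ry":0,"rz":0},
    {"dx":0,"dy":0,"dz":0,"rx":0,"ry":0,"rz":0}
  ]
}}

```text
t: 3.95
tcp_pos: [0.4925, -0.0406, 0.1269]
tool_rot: [0.114, 0.994, -0.0, 0.0]
force: [0.6, -0.3, -0.0]
finger_gap: 1.004
gripper_force: 0.0
```

{"op": "move_arm", "data": {
  "targets": [
    {"dx":0,"dy":0,"dz":-0.6,"rx":0,"ry":0,"rz":0},
    {"dx":0,"dy":0,"dz":-0.6,"rx":0,"ry":0,"rz":0},
    {"dx":0,"dy":0,"dz":-0.6,"rx":0,"ry":0,"rz":0},
    {"dx":0,"dy":0,"dz":-0.6,"rx":0,"ry":0,"rz":0},
    {"dx":0,"dy":0,"dz":-0.6,"rx":0,"ry":0,"rz":0},
    {"dx":0,"dy":0,"dz":-0.6,"rx":0,"ry":0,"rz":0},
    {"dx":0,"dy":0,"dz":0,"rx":0,"ry":0,"rz":0},
    {"dx":0,"dy":0,"dz":0,"rx":0,"ry":0,"rz":0},
    {"dx":0,"dy":0,"dz":0,"rx":0,"ry":0,"rz":0},
    {"dx":0,"dy":0,"dz":0,"rx":0,"ry":0,"rz":0}
  ]
}}

```text
t: 5.2
tcp_pos: [0.4931, -0.0414, 0.0368]
tool_rot: [0.114, 0.993, -0.0, 0.001]
force: [0.8, -0.9, -0.6]
finger_gap: 0.997
gripper_force: 0.0
```

{"op": "move_arm", "data": {
  "targets": [
    {"dx":0,"dy":0,"dz":0,"rx":0,"ry":0,"rz":0},
    {"dx":0,"dy":0,"dz":0,"rx":0,"ry":0,"rz":0},
    {"dx":0,"dy":0,"dz":0,"rx":0,"ry":0,"rz":0},
    {"dx":0,"dy":0,"dz":0,"rx":0,"ry":0,"rz":0},
    {"dx":0,"dy":0,"dz":0,"rx":0,"ry":0,"rz":0},
    {"dx":0,"dy":0,"dz":0,"rx":0,"ry":0,"rz":0},
    {"dx":0,"dy":0,"dz":0,"rx":0,"ry":0,"rz":0},
    {"dx":0,"dy":0,"dz":0,"rx":0,"ry":0,"rz":0},
    {"dx":0,"dy":0,"dz":0,"rx":0,"ry":0,"rz":0},
    {"dx":0,"dy":0,"dz":0,"rx":0,"ry":0,"rz":0}
  ],
  "claw": 0,
  "newtons": 40
}}

```text
t: 6.45
tcp_pos: [0.4927, -0.0413, 0.0363]
tool_rot: [0.114, 0.993, 0.0, -0.0]
force: [-1.1, 0.9, 2.8]
finger_gap: 0.15
gripper_force: 45.3
```

{"op": "move_arm", "data": {
  "targets": [
    {"dx":0.15,"dy":0.43,"dz":0,"rx":0,"ry":0,"rz":0.013},
    {"dx":0.15,"dy":0.43,"dz":0,"rx":0,"ry":0,"rz":0.013},
    {"dx":0.15,"dy":0.43,"dz":0,"rx":0,"ry":0,"rz":0.013},
    {"dx":0.15,"dy":0.43,"dz":0,"rx":0,"ry":0,"rz":0.013},
    {"dx":0.15,"dy":0.43,"dz":0,"rx":0,"ry":0,"rz":0.013},
    {"dx":0.15,"dy":0.43,"dz":0,"rx":0,"ry":0,"rz":0.013},
    {"dx":0.15,"dy":0.43,"dz":0,"rx":0,"ry":0,"rz":0.013},
    {"dx":0.15,"dy":0.43,"dz":0,"rx":0,"ry":0,"rz":0.013},
    {"dx":0.15,"dy":0.43,"dz":0,"rx":0,"ry":0,"rz":0.013},
    {"dx":0,"dy":0,"dz":0,"rx":0,"ry":0,"rz":0.013}
  ]
}}

```text
t: 7.7
tcp_pos: [0.527, 0.0573, 0.0363]
tool_rot: [0.08, 0.997, 0.001, 0.001]
force: [-0.2, 4.9, 2.6]
finger_gap: 0.157
gripper_force: 45.3
```

Run:
```python
from h import *
print(sensors.sense()['q'].round(3),sensors.sense()['force'],sensors.sense()['tcp_pos'])
im=snap('top','t1.png'); s=snap('side','s1.png')
a=cv2.resize(im[150:260,170:270][:,:,::-1],(400,440),interpolation=cv2.INTER_NEAREST)
b=cv2.resize(s[140:240,210:300][:,:,::-1],(396,440),interpolation=cv2.INTER_NEAREST)
cv2.imwrite('pics/c3.png',np.hstack([a,b]))
```

```text
[-0.104  0.714  1.812  0.003  0.615 -1.517] [-0.16701314  4.90845931  2.56754658] [0.52702583 0.05725251 0.03633453]
```

View pics/c3.png

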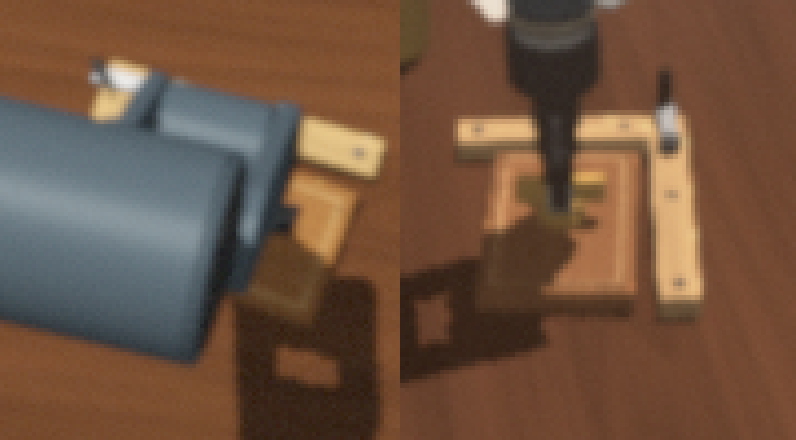

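The side view shows the front following the gripped pull upright, about 15 mm short of both rails.

{"op": "move_arm", "data": {
  "targets": [
    {"dx":0.04,"dy":0.06,"dz":0,"rx":0,"ry":0,"rz":0},
    {"dx":0.04,"dy":0.06,"dz":0,"rx":0,"ry":0,"rz":0},
    {"dx":0.04,"dy":0.06,"dz":0,"rx":0,"ry":0,"rz":0},
    {"dx":0.04,"dy":0.06,"dz":0,"rx":0,"ry":0,"rz":0},
    {"dx":0.04,"dy":0.06,"dz":0,"rx":0,"ry":0,"rz":0},
    {"dx":0.04,"dy":0.06,"dz":0,"rx":0,"ry":0,"rz":0},
    {"dx":0.04,"dy":0.06,"dz":0,"rx":0,"ry":0,"rz":0},
    {"dx":0.04,"dy":0.06,"dz":0,"rx":0,"ry":0,"rz":0},
    {"dx":0.04,"dy":0.06,"dz":0,"rx":0,"ry":0,"rz":0},
    {"dx":0.04,"dy":0.06,"dz":0,"rx":0,"ry":0,"rz":0}
  ]
}}

```text
t: 9.05
tcp_pos: [0.5366, 0.0706, 0.0363]
tool_rot: [0.08, 0.997, -0.0, 0.0]
force: [-2.2, -4.2, 3.0]
finger_gap: 0.153
gripper_force: 45.3
```

{"op": "move_arm", "data": {
  "targets": [
    {"dx":0.04,"dy":0.02,"dz":0,"rx":0,"ry":0,"rz":0},
    {"dx":0.04,"dy":0.02,"dz":0,"rx":0,"ry":0,"rz":0},
    {"dx":0.04,"dy":0.02,"dz":0,"rx":0,"ry":0,"rz":0},
    {"dx":0.04,"dy":0.02,"dz":0,"rx":0,"ry":0,"rz":0},
    {"dx":0,"dy":0,"dz":0,"rx":0,"ry":0,"rz":0},
    {"dx":0,"dy":0,"dz":0,"rx":0,"ry":0,"rz":0},
    {"dx":0,"dy":0,"dz":0,"rx":0,"ry":0,"rz":0},
    {"dx":0,"dy":0,"dz":0,"rx":0,"ry":0,"rz":0},
    {"dx":0,"dy":0,"dz":0,"rx":0,"ry":0,"rz":0},
    {"dx":0,"dy":0,"dz":0,"rx":0,"ry":0,"rz":0}
  ]
}}

```text
t: 10.3
tcp_pos: [0.5397, 0.0724, 0.0362]
tool_rot: [0.08, 0.997, -0.0, -0.001]
force: [-3.3, -3.5, 4.0]
finger_gap: 0.157
gripper_force: 45.4
```

{"op": "move_arm", "data": {
  "targets": [
    {"dx":0.04,"dy":0.02,"dz":0,"rx":0,"ry":0,"rz":0},
    {"dx":0.04,"dy":0.02,"dz":0,"rx":0,"ry":0,"rz":0},
    {"dx":0.04,"dy":0.02,"dz":0,"rx":0,"ry":0,"rz":0},
    {"dx":0,"dy":0,"dz":0,"rx":0,"ry":0,"rz":0},
    {"dx":0,"dy":0,"dz":0,"rx":0,"ry":0,"rz":0},
    {"dx":0,"dy":0,"dz":0,"rx":0,"ry":0,"rz":0},
    {"dx":0,"dy":0,"dz":0,"rx":0,"ry":0,"rz":0},
    {"dx":0,"dy":0,"dz":0,"rx":0,"ry":0,"rz":0},
    {"dx":0,"dy":0,"dz":0,"rx":0,"ry":0,"rz":0},
    {"dx":0,"dy":0,"dz":0,"rx":0,"ry":0,"rz":0}
  ]
}}

```text
t: 11.55
tcp_pos: [0.543, 0.0737, 0.0362]
tool_rot: [0.08, 0.997, -0.0, -0.001]
force: [-2.9, -3.4, 2.0]
finger_gap: 0.152
gripper_force: 45.4
```

{"op": "move_arm", "data": {
  "targets": [
    {"dx":0.04,"dy":0.02,"dz":0,"rx":0,"ry":0,"rz":0},
    {"dx":0.04,"dy":0.02,"dz":0,"rx":0,"ry":0,"rz":0},
    {"dx":0.04,"dy":0.02,"dz":0,"rx":0,"ry":0,"rz":0},
    {"dx":0,"dy":0,"dz":0,"rx":0,"ry":0,"rz":0},
    {"dx":0,"dy":0,"dz":0,"rx":0,"ry":0,"rz":0},
    {"dx":0,"dy":0,"dz":0,"rx":0,"ry":0,"rz":0},
    {"dx":0,"dy":0,"dz":0,"rx":0,"ry":0,"rz":0},
    {"dx":0,"dy":0,"dz":0,"rx":0,"ry":0,"rz":0},
    {"dx":0,"dy":0,"dz":0,"rx":0,"ry":0,"rz":0},
    {"dx":0,"dy":0,"dz":0,"rx":0,"ry":0,"rz":0}
  ]
}}

```text
t: 12.8
tcp_pos: [0.5432, 0.074, 0.0359]
tool_rot: [0.079, 0.997, -0.001, -0.004]
force: [-6.8, -9.1, 5.0]
finger_gap: 0.158
gripper_force: 45.6
```

{"op": "move_arm", "data": {
  "targets": [
    {"dx":0.06,"dy":0.02,"dz":0,"rx":0,"ry":0,"rz":0},
    {"dx":0.06,"dy":0.02,"dz":0,"rx":0,"ry":0,"rz":0},
    {"dx":0,"dy":0,"dz":0,"rx":0,"ry":0,"rz":0},
    {"dx":0,"dy":0,"dz":0,"rx":0,"ry":0,"rz":0},
    {"dx":0,"dy":0,"dz":0,"rx":0,"ry":0,"rz":0},
    {"dx":0,"dy":0,"dz":0,"rx":0,"ry":0,"rz":0},
    {"dx":0,"dy":0,"dz":0,"rx":0,"ry":0,"rz":0},
    {"dx":0,"dy":0,"dz":0,"rx":0,"ry":0,"rz":0},
    {"dx":0,"dy":0,"dz":0,"rx":0,"ry":0,"rz":0},
    {"dx":0,"dy":0,"dz":0,"rx":0,"ry":0,"rz":0}
  ]
}}

```text
t: 14.05
tcp_pos: [0.5435, 0.0742, 0.0355]
tool_rot: [0.079, 0.997, -0.002, -0.007]
force: [-11.5, -13.3, 6.1]
finger_gap: 0.154
gripper_force: 46.0
```

Run:
```python
from h import *
print(sensors.sense()['q'].round(3))
im=snap('top','t2.png'); s=snap('side','s2.png')
a=cv2.resize(im[150:260,190:270][:,:,::-1],(400,550),interpolation=cv2.INTER_NEAREST)
b=cv2.resize(s[150:235,230:290][:,:,::-1],(390,550),interpolation=cv2.INTER_NEAREST)
cv2.imwrite('pics/c4.png',np.hstack([a,b]))
```

```text
[-0.066  0.731  1.754 -0.007  0.67  -1.473]
```

View pics/c4.png

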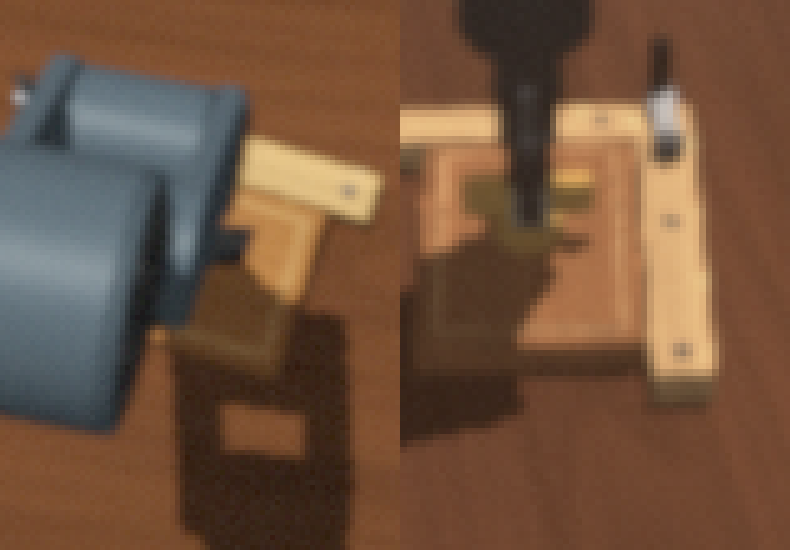

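The front sits flush along the far and left rails with no gap visible. I'll relax the push, release, and go to the peg.

{"op": "move_arm", "data": {
  "targets": [
    {"dx":-0.05,"dy":-0.04,"dz":0,"rx":0,"ry":0,"rz":0},
    {"dx":-0.05,"dy":-0.04,"dz":0,"rx":0,"ry":0,"rz":0},
    {"dx":-0.05,"dy":-0.03,"dz":0,"rx":0,"ry":0,"rz":0},
    {"dx":0,"dy":0,"dz":0,"rx":0,"ry":0,"rz":0},
    {"dx":0,"dy":0,"dz":0,"rx":0,"ry":0,"rz":0},
    {"dx":0,"dy":0,"dz":0,"rx":0,"ry":0,"rz":0},
    {"dx":0,"dy":0,"dz":0,"rx":0,"ry":0,"rz":0},
    {"dx":0,"dy":0,"dz":0,"rx":0,"ry":0,"rz":0},
    {"dx":0,"dy":0,"dz":0,"rx":0,"ry":0,"rz":0},
    {"dx":0,"dy":0,"dz":0,"rx":0,"ry":0,"rz":0}
  ]
}}

```text
t: 15.4
tcp_pos: [0.5432, 0.0737, 0.0359]
tool_rot: [0.08, 0.997, -0.0, -0.003]
force: [-5.7, -3.6, 4.1]
finger_gap: 0.156
gripper_force: 45.5
```

{"op": "move_arm", "data": {
  "targets": [
    {"dx":0,"dy":0,"dz":0,"rx":0,"ry":0,"rz":0},
    {"dx":0,"dy":0,"dz":0,"rx":0,"ry":0,"rz":0},
    {"dx":0,"dy":0,"dz":0,"rx":0,"ry":0,"rz":0},
    {"dx":0,"dy":0,"dz":0,"rx":0,"ry":0,"rz":0},
    {"dx":0,"dy":0,"dz":0,"rx":0,"ry":0,"rz":0},
    {"dx":0,"dy":0,"dz":0.4,"rx":0,"ry":0,"rz":0},
    {"dx":0,"dy":0,"dz":0.6,"rx":0,"ry":0,"rz":0},
    {"dx":0,"dy":0,"dz":0.8,"rx":0,"ry":0,"rz":0},
    {"dx":0,"dy":0,"dz":0.8,"rx":0,"ry":0,"rz":0},
    {"dx":0,"dy":0,"dz":0.4,"rx":0,"ry":0,"rz":0}
  ],
  "claw": 40
}}

```text
t: 16.65
tcp_pos: [0.5466, 0.0737, 0.1134]
tool_rot: [0.08, 0.997, 0.0, 0.002]
force: [0.2, 0.1, -0.7]
finger_gap: 0.401
gripper_force: 0.0
```

{"op": "move_arm", "data": {
  "targets": [
    {"dx":0.44,"dy":0.54,"dz":0,"rx":0,"ry":0,"rz":-0.32},
    {"dx":0.44,"dy":0.54,"dz":0,"rx":0,"ry":0,"rz":-0.32},
    {"dx":0.44,"dy":0.54,"dz":0,"rx":0,"ry":0,"rz":-0.32},
    {"dx":0.44,"dy":0.54,"dz":0,"rx":0,"ry":0,"rz":-0.32},
    {"dx":0.44,"dy":0.54,"dz":0,"rx":0,"ry":0,"rz":-0.32},
    {"dx":0.44,"dy":0.54,"dz":0,"rx":0,"ry":0,"rz":-0.32},
    {"dx":0.44,"dy":0.54,"dz":0,"rx":0,"ry":0,"rz":-0.32},
    {"dx":0.44,"dy":0.54,"dz":0,"rx":0,"ry":0,"rz":-0.32},
    {"dx":0.44,"dy":0.54,"dz":0,"rx":0,"ry":0,"rz":-0.32},
    {"dx":0,"dy":0,"dz":0,"rx":0,"ry":0,"rz":0}
  ]
}}

```text
t: 17.9
tcp_pos: [0.6451, 0.1959, 0.1115]
tool_rot: [0.74, 0.673, 0.0, 0.0]
force: [-0.3, -0.3, 0.0]
finger_gap: 0.398
gripper_force: 0.0
```

Run:
```python
from h import *
s=snap('side','s3.png');snap('top','t3.png')
st=sensors.sense();print(st['q'].round(3),st['tcp_pos'],proj('side',st['tcp_pos'])-[220,110])
b=cv2.resize(s[110:210,220:320][:,:,::-1],(600,600),interpolation=cv2.INTER_CUBIC)
cv2.imwrite('pics/c5.png',b)
```

```text
[ 0.128  0.73   1.399 -0.     1.014  0.223] [0.64398812 0.19491004 0.11122125] [48.78230908 36.74035868]
```

View pics/c5.png

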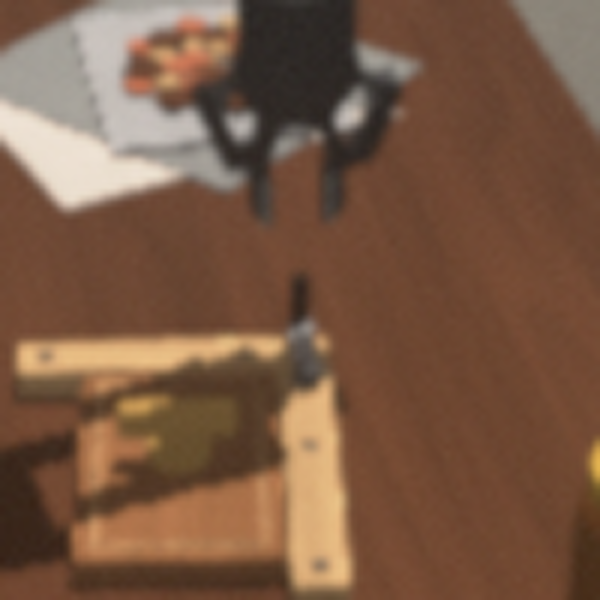

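The open fingers straddle the peg directly above it, with the peg top at about (300,280) in the crop. I'll descend and grip lightly.

{"op": "move_arm", "data": {
  "targets": [
    {"dx":0,"dy":0,"dz":-0.47,"rx":0,"ry":0,"rz":0},
    {"dx":0,"dy":0,"dz":-0.47,"rx":0,"ry":0,"rz":0},
    {"dx":0,"dy":0,"dz":-0.47,"rx":0,"ry":0,"rz":0},
    {"dx":0,"dy":0,"dz":-0.47,"rx":0,"ry":0,"rz":0},
    {"dx":0,"dy":0,"dz":-0.47,"rx":0,"ry":0,"rz":0},
    {"dx":0,"dy":0,"dz":-0.47,"rx":0,"ry":0,"rz":0},
    {"dx":0,"dy":0,"dz":0,"rx":0,"ry":0,"rz":0},
    {"dx":0,"dy":0,"dz":0,"rx":0,"ry":0,"rz":0},
    {"dx":0,"dy":0,"dz":0,"rx":0,"ry":0,"rz":0},
    {"dx":0,"dy":0,"dz":0,"rx":0,"ry":0,"rz":0}
  ]
}}

```text
t: 19.25
tcp_pos: [0.6451, 0.1953, 0.0414]
tool_rot: [0.741, 0.672, 0.0, 0.0]
force: [1.1, 0.0, 0.4]
finger_gap: 0.4
gripper_force: 0.0
```

{"op": "move_arm", "data": {
  "targets": [
    {"dx":0,"dy":0,"dz":0,"rx":0,"ry":0,"rz":0},
    {"dx":0,"dy":0,"dz":0,"rx":0,"ry":0,"rz":0},
    {"dx":0,"dy":0,"dz":0,"rx":0,"ry":0,"rz":0},
    {"dx":0,"dy":0,"dz":0,"rx":0,"ry":0,"rz":0},
    {"dx":0,"dy":0,"dz":0,"rx":0,"ry":0,"rz":0},
    {"dx":0,"dy":0,"dz":0,"rx":0,"ry":0,"rz":0},
    {"dx":0,"dy":0,"dz":0,"rx":0,"ry":0,"rz":0},
    {"dx":0,"dy":0,"dz":0,"rx":0,"ry":0,"rz":0},
    {"dx":0,"dy":0,"dz":0,"rx":0,"ry":0,"rz":0},
    {"dx":0,"dy":0,"dz":0,"rx":0,"ry":0,"rz":0}
  ],
  "claw": 0,
  "newtons": 20
}}

```text
t: 20.5
tcp_pos: [0.6451, 0.1953, 0.0411]
tool_rot: [0.741, 0.672, 0.0, 0.0]
force: [0.8, 1.1, 4.6]
finger_gap: 0.126
gripper_force: 21.0
```

Run:
```python
from h import *
# arc about the pivot from the peg bearing to the jig's -x
R=.06;a0=np.radians(83.7);N=10
da=np.radians(85)/N
a=a0+da*np.arange(N+1);p=R*np.c_[np.cos(a),np.sin(a)]
print((np.diff(p,axis=0)/.025).round(2).tolist(),np.degrees(da)/30)
```

```text
[[-0.36, 0.01], [-0.35, -0.04], [-0.34, -0.09], [-0.33, -0.14], [-0.3, -0.19], [-0.27, -0.23], [-0.23, -0.27], [-0.19, -0.3], [-0.14, -0.32], [-0.1, -0.34]] 0.2833333333333333
```

{"op": "move_arm", "data": {
  "targets": [
    {"dx":-0.36,"dy":0.01,"dz":0,"rx":0,"ry":0,"rz":0.28},
    {"dx":-0.35,"dy":-0.04,"dz":0,"rx":0,"ry":0,"rz":0.28},
    {"dx":-0.34,"dy":-0.09,"dz":0,"rx":0,"ry":0,"rz":0.28},
    {"dx":-0.33,"dy":-0.14,"dz":0,"rx":0,"ry":0,"rz":0.28},
    {"dx":-0.3,"dy":-0.19,"dz":0,"rx":0,"ry":0,"rz":0.28},
    {"dx":-0.27,"dy":-0.23,"dz":0,"rx":0,"ry":0,"rz":0.28},
    {"dx":-0.23,"dy":-0.27,"dz":0,"rx":0,"ry":0,"rz":0.28},
    {"dx":-0.19,"dy":-0.3,"dz":0,"rx":0,"ry":0,"rz":0.28},
    {"dx":-0.14,"dy":-0.32,"dz":0,"rx":0,"ry":0,"rz":0.28},
    {"dx":-0.1,"dy":-0.34,"dz":0,"rx":0,"ry":0,"rz":0.28}
  ]
}}

```text
t: 21.75
tcp_pos: [0.5808, 0.147, 0.0411]
tool_rot: [0.099, 0.995, 0.0, 0.002]
force: [3.0, -0.9, 3.4]
finger_gap: 0.131
gripper_force: 21.0
```

{"op": "move_arm", "data": {
  "targets": [
    {"dx":-0.01,"dy":-0.05,"dz":0,"rx":0,"ry":0,"rz":0},
    {"dx":-0.01,"dy":-0.05,"dz":0,"rx":0,"ry":0,"rz":0},
    {"dx":0,"dy":0,"dz":0,"rx":0,"ry":0,"rz":0},
    {"dx":0,"dy":0,"dz":0,"rx":0,"ry":0,"rz":0},
    {"dx":0,"dy":0,"dz":0,"rx":0,"ry":0,"rz":0},
    {"dx":0,"dy":0,"dz":0,"rx":0,"ry":0,"rz":0},
    {"dx":0,"dy":0,"dz":0,"rx":0,"ry":0,"rz":0},
    {"dx":0,"dy":0,"dz":0,"rx":0,"ry":0,"rz":0},
    {"dx":0,"dy":0,"dz":0,"rx":0,"ry":0,"rz":0},
    {"dx":0,"dy":0,"dz":0,"rx":0,"ry":0,"rz":0}
  ]
}}

```text
t: 23.0
tcp_pos: [0.5803, 0.1454, 0.0411]
tool_rot: [0.102, 0.995, 0.0, 0.001]
force: [5.3, 1.8, 3.8]
finger_gap: 0.131
gripper_force: 21.0
```

{"op": "move_arm", "data": {
  "targets": [
    {"dx":0.05,"dy":-0.06,"dz":0,"rx":0,"ry":0,"rz":0.03},
    {"dx":0,"dy":-0.06,"dz":0,"rx":0,"ry":0,"rz":0},
    {"dx":0,"dy":-0.06,"dz":0,"rx":0,"ry":0,"rz":0},
    {"dx":0,"dy":0,"dz":0,"rx":0,"ry":0,"rz":0},
    {"dx":0,"dy":0,"dz":0,"rx":0,"ry":0,"rz":0},
    {"dx":0,"dy":0,"dz":0,"rx":0,"ry":0,"rz":0},
    {"dx":0,"dy":0,"dz":0,"rx":0,"ry":0,"rz":0},
    {"dx":0,"dy":0,"dz":0,"rx":0,"ry":0,"rz":0},
    {"dx":0,"dy":0,"dz":0,"rx":0,"ry":0,"rz":0},
    {"dx":0,"dy":0,"dz":0,"rx":0,"ry":0,"rz":0}
  ]
}}

```text
t: 24.25
tcp_pos: [0.5803, 0.145, 0.0411]
tool_rot: [0.095, 0.995, 0.003, 0.0]
force: [2.9, 15.0, 3.7]
finger_gap: 0.129
gripper_force: 21.5
```

The force rose to 15 N with no motion, so the hold-down is at its stop. I'll release and return to the pull.

{"op": "move_arm", "data": {
  "targets": [
    {"dx":0,"dy":0.16,"dz":0,"rx":0,"ry":0,"rz":0},
    {"dx":0,"dy":0,"dz":0,"rx":0,"ry":0,"rz":0},
    {"dx":0,"dy":0,"dz":0,"rx":0,"ry":0,"rz":0},
    {"dx":0,"dy":0,"dz":0,"rx":0,"ry":0,"rz":0},
    {"dx":0,"dy":0,"dz":0,"rx":0,"ry":0,"rz":0},
    {"dx":0,"dy":0,"dz":0,"rx":0,"ry":0,"rz":0},
    {"dx":0,"dy":0,"dz":0.7,"rx":0,"ry":0,"rz":0},
    {"dx":0,"dy":0,"dz":0.7,"rx":0,"ry":0,"rz":0},
    {"dx":0,"dy":0,"dz":0.7,"rx":0,"ry":0,"rz":0},
    {"dx":0,"dy":0,"dz":0.7,"rx":0,"ry":0,"rz":0}
  ],
  "claw": 40
}}

```text
t: 25.5
tcp_pos: [0.5805, 0.1445, 0.1127]
tool_rot: [0.093, 0.996, 0.0, 0.001]
force: [0.1, 0.1, -0.8]
finger_gap: 0.398
gripper_force: 0.0
```

{"op": "move_arm", "data": {
  "targets": [
    {"dx":-0.25,"dy":-0.47,"dz":0,"rx":0,"ry":0,"rz":0.06},
    {"dx":-0.25,"dy":-0.47,"dz":0,"rx":0,"ry":0,"rz":0},
    {"dx":-0.25,"dy":-0.47,"dz":0,"rx":0,"ry":0,"rz":0},
    {"dx":-0.25,"dy":-0.47,"dz":0,"rx":0,"ry":0,"rz":0},
    {"dx":-0.25,"dy":-0.47,"dz":0,"rx":0,"ry":0,"rz":0},
    {"dx":-0.25,"dy":-0.47,"dz":0,"rx":0,"ry":0,"rz":0},
    {"dx":0,"dy":0,"dz":0,"rx":0,"ry":0,"rz":0},
    {"dx":0,"dy":0,"dz":0,"rx":0,"ry":0,"rz":0},
    {"dx":0,"dy":0,"dz":0,"rx":0,"ry":0,"rz":0},
    {"dx":0,"dy":0,"dz":0,"rx":0,"ry":0,"rz":0}
  ]
}}

```text
t: 26.75
tcp_pos: [0.5429, 0.0743, 0.1108]
tool_rot: [0.077, 0.997, 0.0, 0.0]
force: [0.3, 0.3, 0.6]
finger_gap: 0.399
gripper_force: 0.0
```

Run:
```python
from h import *
s=snap('side','s4.png');
b=cv2.resize(s[130:230,220:320][:,:,::-1],(600,600),interpolation=cv2.INTER_CUBIC)
cv2.imwrite('pics/c6.png',b)
```

```text
(no output)
```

View pics/c6.png

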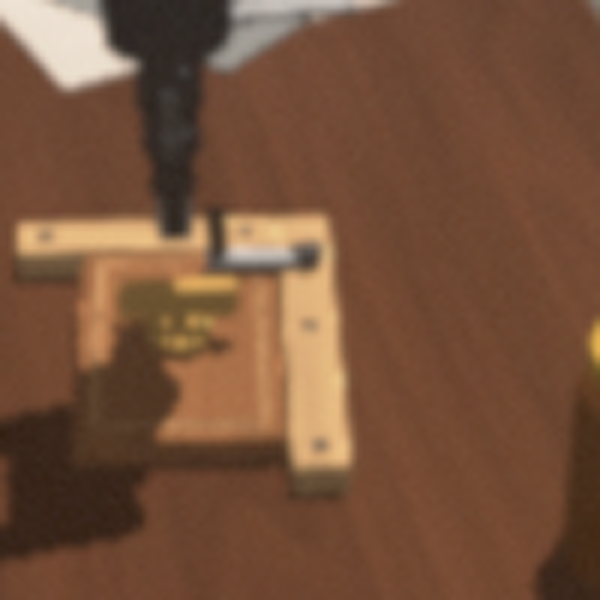

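The side view shows the hold-down lying over the front, the front still flush, and the pull's bar below the gripper. I'll descend and grip it.

{"op": "move_arm", "data": {
  "targets": [
    {"dx":0,"dy":0,"dz":-0.6,"rx":0,"ry":0,"rz":0},
    {"dx":0,"dy":0,"dz":-0.6,"rx":0,"ry":0,"rz":0},
    {"dx":0,"dy":0,"dz":-0.6,"rx":0,"ry":0,"rz":0},
    {"dx":0,"dy":0,"dz":-0.6,"rx":0,"ry":0,"rz":0},
    {"dx":0,"dy":0,"dz":-0.6,"rx":0,"ry":0,"rz":0},
    {"dx":0,"dy":0,"dz":0,"rx":0,"ry":0,"rz":0},
    {"dx":0,"dy":0,"dz":0,"rx":0,"ry":0,"rz":0},
    {"dx":0,"dy":0,"dz":0,"rx":0,"ry":0,"rz":0},
    {"dx":0,"dy":0,"dz":0,"rx":0,"ry":0,"rz":0},
    {"dx":0,"dy":0,"dz":0,"rx":0,"ry":0,"rz":0}
  ]
}}

```text
t: 28.05
tcp_pos: [0.5429, 0.0739, 0.0362]
tool_rot: [0.078, 0.997, 0.0, 0.0]
force: [-0.3, -0.8, 0.4]
finger_gap: 0.399
gripper_force: 0.0
```

{"op": "move_arm", "data": {
  "targets": [
    {"dx":0,"dy":0,"dz":0,"rx":0,"ry":0,"rz":0},
    {"dx":0,"dy":0,"dz":0,"rx":0,"ry":0,"rz":0},
    {"dx":0,"dy":0,"dz":0,"rx":0,"ry":0,"rz":0},
    {"dx":0,"dy":0,"dz":0,"rx":0,"ry":0,"rz":0},
    {"dx":0,"dy":0,"dz":0,"rx":0,"ry":0,"rz":0},
    {"dx":0,"dy":0,"dz":0,"rx":0,"ry":0,"rz":0},
    {"dx":0,"dy":0,"dz":-0.04,"rx":0,"ry":0,"rz":0},
    {"dx":0,"dy":0,"dz":-0.04,"rx":0,"ry":0,"rz":0},
    {"dx":0,"dy":0,"dz":0,"rx":0,"ry":0,"rz":0},
    {"dx":0,"dy":0,"dz":0,"rx":0,"ry":0,"rz":0}
  ],
  "claw": 0,
  "newtons": 60
}}

```text
t: 29.3
tcp_pos: [0.5428, 0.0739, 0.0347]
tool_rot: [0.078, 0.997, -0.0, 0.0]
force: [-2.0, -0.9, 10.5]
finger_gap: 0.153
gripper_force: 62.4
```

{"op": "move_arm", "data": {
  "targets": [
    {"dx":0,"dy":0,"dz":-0.04,"rx":0,"ry":0,"rz":0},
    {"dx":0,"dy":0,"dz":0,"rx":0,"ry":0,"rz":-0.1},
    {"dx":0,"dy":0,"dz":0,"rx":0,"ry":0,"rz":-0.2},
    {"dx":0,"dy":0,"dz":-0.008,"rx":0,"ry":0,"rz":-0.2},
    {"dx":0,"dy":0,"dz":-0.008,"rx":0,"ry":0,"rz":-0.2},
    {"dx":0,"dy":0,"dz":-0.008,"rx":0,"ry":0,"rz":-0.2},
    {"dx":0,"dy":0,"dz":-0.008,"rx":0,"ry":0,"rz":-0.2},
    {"dx":0,"dy":0,"dz":0,"rx":0,"ry":0,"rz":0},
    {"dx":0,"dy":0,"dz":0,"rx":0,"ry":0,"rz":0},
    {"dx":0,"dy":0,"dz":0,"rx":0,"ry":0,"rz":0}
  ]
}}

```text
t: 30.55
tcp_pos: [0.5428, 0.0738, 0.0332]
tool_rot: [0.357, 0.934, -0.0, 0.0]
force: [-2.2, -2.4, 12.1]
finger_gap: 0.152
gripper_force: 62.5
```

Run:
```python
from h import *
s=sensors.sense();print(s['ft_torque'],s['q'].round(3),s['force'])
```

```text
[-0.33240978  0.40487412  0.06399239] [-6.900e-02  7.310e-01  1.767e+00 -1.000e-03  6.420e-01 -9.080e-01] [-2.24081001 -2.35993246 12.06003226]
```

{"op": "move_arm", "data": {
  "targets": [
    {"dx":0,"dy":0,"dz":-0.03,"rx":0,"ry":0,"rz":-0.1},
    {"dx":0,"dy":0,"dz":-0.008,"rx":0,"ry":0,"rz":-0.2},
    {"dx":0,"dy":0,"dz":-0.008,"rx":0,"ry":0,"rz":-0.2},
    {"dx":0,"dy":0,"dz":-0.008,"rx":0,"ry":0,"rz":-0.2},
    {"dx":0,"dy":0,"dz":-0.008,"rx":0,"ry":0,"rz":-0.2},
    {"dx":0,"dy":0,"dz":-0.008,"rx":0,"ry":0,"rz":-0.2},
    {"dx":0,"dy":0,"dz":-0.008,"rx":0,"ry":0,"rz":-0.2},
    {"dx":0,"dy":0,"dz":-0.008,"rx":0,"ry":0,"rz":-0.2},
    {"dx":0,"dy":0,"dz":-0.008,"rx":0,"ry":0,"rz":-0.2},
    {"dx":0,"dy":0,"dz":-0.008,"rx":0,"ry":0,"rz":-0.2}
  ]
}}

```text
t: 31.8
tcp_pos: [0.5428, 0.0737, 0.0309]
tool_rot: [0.761, 0.649, -0.0, 0.0]
force: [-3.3, -2.4, 13.7]
finger_gap: 0.153
gripper_force: 62.8
```

Run:
```python
from h import *
s=sensors.sense();print(s['ft_torque'],s['q'].round(3),s['force'],s['tcp_pos'])
```

```text
[-0.39270973  0.49273659  0.1035166 ] [-6.900e-02  7.360e-01  1.768e+00 -1.000e-03  6.380e-01  9.000e-02] [-3.34846249 -2.44681734 13.65835567] [0.54276173 0.07372348 0.03086113]
```

{"op": "move_arm", "data": {
  "targets": [
    {"dx":0,"dy":0,"dz":-0.015,"rx":0,"ry":0,"rz":-0.2},
    {"dx":0,"dy":0,"dz":-0.008,"rx":0,"ry":0,"rz":-0.2},
    {"dx":0,"dy":0,"dz":-0.008,"rx":0,"ry":0,"rz":-0.2},
    {"dx":0,"dy":0,"dz":-0.008,"rx":0,"ry":0,"rz":-0.2},
    {"dx":0,"dy":0,"dz":-0.008,"rx":0,"ry":0,"rz":-0.2},
    {"dx":0,"dy":0,"dz":-0.008,"rx":0,"ry":0,"rz":-0.1},
    {"dx":0,"dy":0,"dz":0,"rx":0,"ry":0,"rz":0},
    {"dx":0,"dy":0,"dz":0,"rx":0,"ry":0,"rz":0},
    {"dx":0,"dy":0,"dz":0,"rx":0,"ry":0,"rz":0},
    {"dx":0,"dy":0,"dz":0,"rx":0,"ry":0,"rz":0}
  ]
}}

```text
t: 33.05
tcp_pos: [0.5427, 0.0737, 0.0297]
tool_rot: [0.913, 0.408, 0.0, 0.0]
force: [-3.4, -2.1, 16.1]
finger_gap: 0.156
gripper_force: 63.1
```

Run:
```python
from h import *
s=sensors.sense();print(s['ft_torque'],s['q'].round(3),s['force'],s['tcp_pos'])
```

```text
[-0.39369827  0.57469088  0.06584608] [-6.900e-02  7.380e-01  1.768e+00 -1.000e-03  6.350e-01  6.630e-01] [-3.36934845 -2.14887506 16.11619956] [0.5426686  0.07373714 0.02971602]
```

{"op": "move_arm", "data": {
  "targets": [
    {"dx":0,"dy":0,"dz":-0.006,"rx":0,"ry":0,"rz":-0.1},
    {"dx":0,"dy":0,"dz":-0.004,"rx":0,"ry":0,"rz":-0.1},
    {"dx":0,"dy":0,"dz":0,"rx":0,"ry":0,"rz":-0.1},
    {"dx":0,"dy":0,"dz":0,"rx":0,"ry":0,"rz":0},
    {"dx":0,"dy":0,"dz":0,"rx":0,"ry":0,"rz":0},
    {"dx":0,"dy":0,"dz":0,"rx":0,"ry":0,"rz":0},
    {"dx":0,"dy":0,"dz":0,"rx":0,"ry":0,"rz":0},
    {"dx":0,"dy":0,"dz":0,"rx":0,"ry":0,"rz":0},
    {"dx":0,"dy":0,"dz":0,"rx":0,"ry":0,"rz":0},
    {"dx":0,"dy":0,"dz":0,"rx":0,"ry":0,"rz":0}
  ]
}}

```text
t: 34.3
tcp_pos: [0.5426, 0.0737, 0.0295]
tool_rot: [0.942, 0.335, 0.0, 0.0]
force: [-3.8, -2.9, 16.4]
finger_gap: 0.156
gripper_force: 63.2
```

Run:
```python
from h import *
s=sensors.sense();print(s['ft_torque'],s['q'].round(3),s['force'],s['tcp_pos'])
```

```text
[-0.38963943  0.55132828  0.10220234] [-6.900e-02  7.380e-01  1.768e+00 -1.000e-03  6.350e-01  8.200e-01] [-3.84637259 -2.90787217 16.4003406 ] [0.54264077 0.07373528 0.02953211]
```

{"op": "move_arm", "data": {
  "targets": [
    {"dx":0,"dy":0,"dz":0,"rx":0,"ry":0,"rz":-0.15},
    {"dx":0,"dy":0,"dz":0,"rx":0,"ry":0,"rz":-0.15},
    {"dx":0,"dy":0,"dz":0,"rx":0,"ry":0,"rz":-0.15},
    {"dx":0,"dy":0,"dz":0,"rx":0,"ry":0,"rz":0},
    {"dx":0,"dy":0,"dz":0,"rx":0,"ry":0,"rz":0},
    {"dx":0,"dy":0,"dz":0,"rx":0,"ry":0,"rz":0},
    {"dx":0,"dy":0,"dz":0,"rx":0,"ry":0,"rz":0},
    {"dx":0,"dy":0,"dz":0,"rx":0,"ry":0,"rz":0},
    {"dx":0,"dy":0,"dz":0,"rx":0,"ry":0,"rz":0},
    {"dx":0,"dy":0,"dz":0,"rx":0,"ry":0,"rz":0}
  ]
}}

```text
t: 35.55
tcp_pos: [0.5427, 0.0738, 0.0295]
tool_rot: [0.975, 0.221, 0.0, 0.0]
force: [-3.2, -2.2, 16.1]
finger_gap: 0.154
gripper_force: 63.2
```

Run:
```python
from h import *
s=sensors.sense();print(s['ft_torque'],s['q'].round(3),s['force'],s['tcp_pos'])
```

```text
[-0.39822949  0.63039485 -0.12598587] [-0.069  0.738  1.768 -0.     0.635  1.056] [-3.22404294 -2.23260878 16.14821316] [0.54267247 0.07375548 0.02951629]
```

{"op": "move_arm", "data": {
  "targets": [
    {"dx":0,"dy":0,"dz":0.04,"rx":0,"ry":0,"rz":0},
    {"dx":0,"dy":0,"dz":0.04,"rx":0,"ry":0,"rz":0},
    {"dx":0,"dy":0,"dz":0.04,"rx":0,"ry":0,"rz":0},
    {"dx":0,"dy":0,"dz":0,"rx":0,"ry":0,"rz":0},
    {"dx":0,"dy":0,"dz":0,"rx":0,"ry":0,"rz":0},
    {"dx":0,"dy":0,"dz":0,"rx":0,"ry":0,"rz":0},
    {"dx":0,"dy":0,"dz":0,"rx":0,"ry":0,"rz":0},
    {"dx":0,"dy":0,"dz":0,"rx":0,"ry":0,"rz":0},
    {"dx":0,"dy":0,"dz":0,"rx":0,"ry":0,"rz":0},
    {"dx":0,"dy":0,"dz":0,"rx":0,"ry":0,"rz":0}
  ]
}}

```text
t: 36.8
tcp_pos: [0.5426, 0.0737, 0.0312]
tool_rot: [0.975, 0.222, -0.0, 0.0]
force: [-1.5, -1.6, 6.6]
finger_gap: 0.151
gripper_force: 61.7
```

Run:
```python
from h import *
s=sensors.sense();print(s['ft_torque'],s['force'],s['tcp_pos'])
for n in('top','side'): snap(n,n+'9.png')
```

```text
[-0.44055897  0.23840718 -0.0337979 ] [-1.4814551  -1.57860229  6.63957956] [0.54258596 0.07374694 0.03120224]
```

The sink is about 4.2 mm, which fits the collar being down. I'll release, look, and then confirm with a second short stroke.

{"op": "move_arm", "data": {
  "targets": [
    {"dx":0,"dy":0,"dz":0,"rx":0,"ry":0,"rz":0},
    {"dx":0,"dy":0,"dz":0,"rx":0,"ry":0,"rz":0},
    {"dx":0,"dy":0,"dz":0,"rx":0,"ry":0,"rz":0},
    {"dx":0,"dy":0,"dz":0,"rx":0,"ry":0,"rz":0},
    {"dx":0,"dy":0,"dz":0.4,"rx":0,"ry":0,"rz":0},
    {"dx":0,"dy":0,"dz":0.8,"rx":0,"ry":0,"rz":0},
    {"dx":0,"dy":0,"dz":1,"rx":0,"ry":0,"rz":0},
    {"dx":0,"dy":0,"dz":1,"rx":0,"ry":0,"rz":0},
    {"dx":0,"dy":0,"dz":0.6,"rx":0,"ry":0,"rz":0},
    {"dx":0,"dy":0,"dz":0,"rx":0,"ry":0,"rz":0}
  ],
  "claw": 40
}}

```text
t: 38.15
tcp_pos: [0.5435, 0.0739, 0.1271]
tool_rot: [0.975, 0.221, 0.001, 0.0]
force: [-0.1, 0.7, -0.2]
finger_gap: 0.397
gripper_force: 0.0
```

Run:
```python
from h import *
s=snap('side','s5.png');
print(proj('side',[.5426,.0737,.06]),proj('side',[.5426,.0737,.02]))
b=cv2.resize(s[150:230,220:300][:,:,::-1],(600,600),interpolation=cv2.INTER_CUBIC)
cv2.imwrite('pics/c7.png',b)
```

```text
[249.13225109 177.8323621 ] [249.47403182 186.33776664]
```

View pics/c7.png

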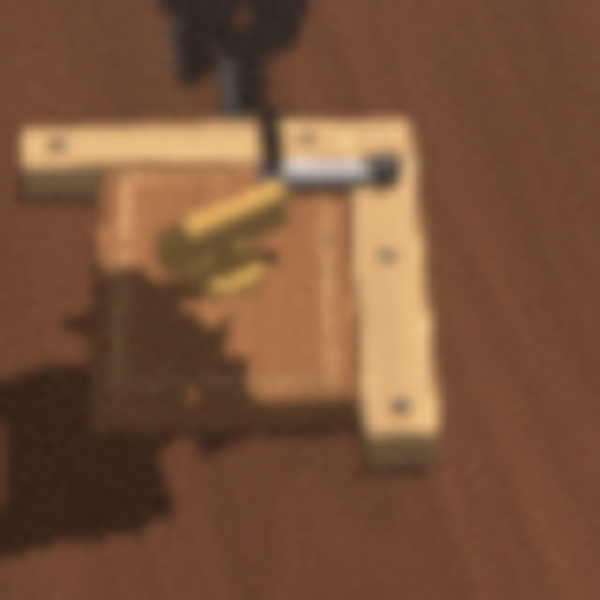

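The bar now lies from about (170,238) to (283,185) in the crop, and the front is still home. I'll compute its yaw against the tool's.

Run:
```python
from h import *
from scipy.spatial.transform import Rotation as R
f=lambda x,y:ray('side',x/7.5-.5+220,y/7.5-.5+150,.060)
for a,b in[((172,236),(284,185)),((178,232),(278,181))]:
    p,q=f(*a),f(*b);print(p,q,np.linalg.norm(q-p),np.degrees(np.arctan2(*(q-p)[1::-1])),(p+q)/2)
M=R.from_quat(sensors.sense()['tool_rot']).as_matrix();print('tool x',np.degrees(np.arctan2(M[1,0],M[0,0])))
# yellow mask fits in top and side
for n,z in(('side',.055),('top',.06)):
    im=cams.snapshot(n);h=cv2.cvtColor(im,cv2.COLOR_RGB2HSV)
    u,v=proj(n,[.5426,.0737,.05]).astype(int)
    w=h[v-14:v+14,u-16:u+16];m=((w[...,0]>=20)&(w[...,0]<32)&(w[...,1]>140)).astype(np.uint8)
    ys,xs=np.nonzero(m);print(n,len(xs))
    if len(xs)>20:
        P=np.array([ray(n,x+u-16,y+v-14,z)[:2] for x,y in zip(xs,ys)]);c=P-P.mean(0);d=np.linalg.svd(c)[2][0];print(P.mean(0),np.degrees(np.arctan2(d[1],d[0]))%180)
```

```text
[0.51487099 0.05925456 0.06      ] [0.57729223 0.09067591 0.06      ] 0.06988356267166447 26.719584545336957 [0.54608161 0.07496523 0.06      ]
[0.51830802 0.06195777 0.06      ] [0.57496267 0.09479422 0.06      ] 0.06548268681889667 30.09613450296944 [0.54663535 0.07837599 0.06      ]
tool x 25.592370248296017
side 0
top 0
```

{"op": "move_arm", "data": {
  "targets": [
    {"dx":0,"dy":0,"dz":-0.75,"rx":0,"ry":0,"rz":0},
    {"dx":0,"dy":0,"dz":-0.75,"rx":0,"ry":0,"rz":0},
    {"dx":0,"dy":0,"dz":-0.75,"rx":0,"ry":0,"rz":0},
    {"dx":0,"dy":0,"dz":-0.75,"rx":0,"ry":0,"rz":0},
    {"dx":0,"dy":0,"dz":-0.7,"rx":0,"ry":0,"rz":0},
    {"dx":0,"dy":0,"dz":0,"rx":0,"ry":0,"rz":0},
    {"dx":0,"dy":0,"dz":0,"rx":0,"ry":0,"rz":0},
    {"dx":0,"dy":0,"dz":0,"rx":0,"ry":0,"rz":0},
    {"dx":0,"dy":0,"dz":0,"rx":0,"ry":0,"rz":0},
    {"dx":0,"dy":0,"dz":0,"rx":0,"ry":0,"rz":0}
  ]
}}

```text
t: 39.55
tcp_pos: [0.543, 0.0739, 0.0338]
tool_rot: [0.975, 0.221, 0.0, 0.0]
force: [-0.5, -0.1, -0.5]
finger_gap: 0.4
gripper_force: 0.0
```

{"op": "move_arm", "data": {
  "targets": [
    {"dx":0,"dy":0,"dz":0,"rx":0,"ry":0,"rz":0},
    {"dx":0,"dy":0,"dz":0,"rx":0,"ry":0,"rz":0},
    {"dx":0,"dy":0,"dz":0,"rx":0,"ry":0,"rz":0},
    {"dx":0,"dy":0,"dz":0,"rx":0,"ry":0,"rz":0},
    {"dx":0,"dy":0,"dz":0,"rx":0,"ry":0,"rz":0},
    {"dx":0,"dy":0,"dz":0,"rx":0,"ry":0,"rz":0},
    {"dx":0,"dy":0,"dz":-0.05,"rx":0,"ry":0,"rz":0},
    {"dx":0,"dy":0,"dz":-0.05,"rx":0,"ry":0,"rz":0},
    {"dx":0,"dy":0,"dz":0,"rx":0,"ry":0,"rz":0},
    {"dx":0,"dy":0,"dz":0,"rx":0,"ry":0,"rz":0}
  ],
  "claw": 0,
  "newtons": 80
}}

```text
t: 40.8
tcp_pos: [0.5429, 0.0739, 0.0316]
tool_rot: [0.975, 0.221, 0.0, 0.0]
force: [-1.0, -0.3, 9.4]
finger_gap: 0.148
gripper_force: 79.7
```

Run:
```python
from h import *
s=sensors.sense();print(s['ft_torque'],s['force'],s['tcp_pos'],s['tau'][5],s['q'][5])
```

```text
[-0.14525813  0.24048212 -0.08493685] [-0.96454383 -0.34498281  9.44852381] [0.54288581 0.07391299 0.0316357 ] -0.09628091705963016 1.0557939400374763
```

{"op": "move_arm", "data": {
  "targets": [
    {"dx":0,"dy":0,"dz":-0.06,"rx":0,"ry":0,"rz":0},
    {"dx":0,"dy":0,"dz":0,"rx":0,"ry":0,"rz":0},
    {"dx":0,"dy":0,"dz":0,"rx":0,"ry":0,"rz":-0.1},
    {"dx":0,"dy":0,"dz":0,"rx":0,"ry":0,"rz":-0.1},
    {"dx":0,"dy":0,"dz":0,"rx":0,"ry":0,"rz":-0.1},
    {"dx":0,"dy":0,"dz":0,"rx":0,"ry":0,"rz":-0.1},
    {"dx":0,"dy":0,"dz":0,"rx":0,"ry":0,"rz":-0.1},
    {"dx":0,"dy":0,"dz":0,"rx":0,"ry":0,"rz":-0.1},
    {"dx":0,"dy":0,"dz":0,"rx":0,"ry":0,"rz":-0.1},
    {"dx":0,"dy":0,"dz":0,"rx":0,"ry":0,"rz":-0.1}
  ]
}}

```text
t: 42.05
tcp_pos: [0.543, 0.0738, 0.031]
tool_rot: [1.0, 0.013, 0.001, 0.0]
force: [-2.8, -0.3, 15.7]
finger_gap: 0.15
gripper_force: 80.5
```

Run:
```python
from h import *
s=sensors.sense();print(s['ft_torque'],s['force'],s['tcp_pos'],s['tau'][5],s['q'][5])
```

```text
[-0.19720727  0.56427142 -0.02275798] [-2.76289035 -0.25100129 15.71685305] [0.54297273 0.07384028 0.0310443 ] -0.32113716937601566 1.4761120808439225
```

{"op": "move_arm", "data": {
  "targets": [
    {"dx":0,"dy":0,"dz":0.1,"rx":0,"ry":0,"rz":0},
    {"dx":0,"dy":0,"dz":0,"rx":0,"ry":0,"rz":0},
    {"dx":0,"dy":0,"dz":0,"rx":0,"ry":0,"rz":0},
    {"dx":0,"dy":0,"dz":0,"rx":0,"ry":0,"rz":0},
    {"dx":0,"dy":0,"dz":0.4,"rx":0,"ry":0,"rz":0},
    {"dx":0,"dy":0,"dz":0.8,"rx":0,"ry":0,"rz":0},
    {"dx":0,"dy":0,"dz":1,"rx":0,"ry":0,"rz":0},
    {"dx":0,"dy":0,"dz":1,"rx":0,"ry":0,"rz":0},
    {"dx":0,"dy":0,"dz":0.4,"rx":0,"ry":0,"rz":0},
    {"dx":0,"dy":0,"dz":0,"rx":0,"ry":0,"rz":0}
  ],
  "claw": 40
}}

```text
t: 43.3
tcp_pos: [0.5431, 0.0739, 0.1226]
tool_rot: [1.0, 0.014, 0.001, 0.0]
force: [-0.2, 0.9, -1.4]
finger_gap: 0.402
gripper_force: 0.0
```

Run:
```python
from h import *
s=snap('side','s6.png');t=snap('top','t6.png')
o=cv2.imread('pics/side0.png')
c=lambda i:cv2.resize(i,(400,400),interpolation=cv2.INTER_NEAREST)
# now (left) against the start (right), 40x40 px windows
cv2.imwrite('pics/c8.png',np.hstack([c(s[162:202,230:270][:,:,::-1]),c(o[190:230,221:261])]))
```

```text
(no output)
```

View pics/c8.png

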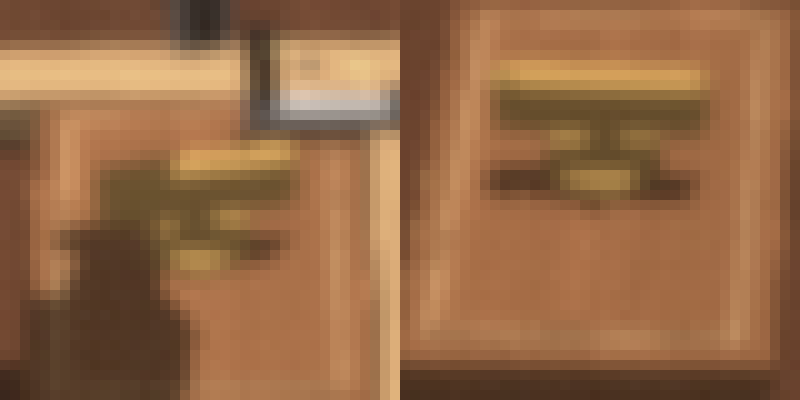

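Run:
```python
from h import *
for x,y,z in[(.4928,-.0405,.064),(.543,.0738,.06),(.543,.0738,.064)]: print(z,proj('side',[x,y,z]))
# bar-top centroid: bright brass rows per column near the axis, sub-pixel edge profile
for f,u0,v0 in(('side0.png',240,198),('s6.png',249,178)):
    im=cv2.imread('pics/'+f)[:,:,::-1].astype(int)
    print(f); 
    for v in range(v0-5,v0+14): print(v,[tuple(im[v,u]) for u in range(u0-1,u0+6,2)])
```

```text
0.064 [240.54668533 197.28098448]
0.06 [249.23268477 177.80408511]
0.064 [249.19803464 176.93743653]
side0.png
193 [(np.int64(164), np.int64(110), np.int64(71)), (np.int64(171), np.int64(115), np.int64(76)), (np.int64(171), np.int64(115), np.int64(75)), (np.int64(164), np.int64(109), np.int64(70))]
194 [(np.int64(161), np.int64(108), np.int64(69)), (np.int64(169), np.int64(112), np.int64(73)), (np.int64(169), np.int64(112), np.int64(73)), (np.int64(165), np.int64(109), np.int64(71))]
195 [(np.int64(170), np.int64(116), np.int64(73)), (np.int64(176), np.int64(120), np.int64(74)), (np.int64(175), np.int64(119), np.int64(77)), (np.int64(168), np.int64(114), np.int64(74))]
196 [(np.int64(195), np.int64(142), np.int64(83)), (np.int64(197), np.int64(143), np.int64(84)), (np.int64(195), np.int64(141), np.int64(84)), (np.int64(187), np.int64(134), np.int64(80))]
197 [(np.int64(210), np.int64(160), np.int64(91)), (np.int64(212), np.int64(160), np.int64(90)), (np.int64(212), np.int64(160), np.int64(90)), (np.int64(209), np.int64(156), np.int64(88))]
198 [(np.int64(184), np.int64(140), np.int64
[... 5432 characters left out ...]
.int64(177), np.int64(136), np.int64(78)), (np.int64(150), np.int64(111), np.int64(66)), (np.int64(138), np.int64(94), np.int64(60))]
189 [(np.int64(153), np.int64(108), np.int64(65)), (np.int64(162), np.int64(118), np.int64(70)), (np.int64(158), np.int64(109), np.int64(70)), (np.int64(161), np.int64(107), np.int64(68))]
190 [(np.int64(165), np.int64(111), np.int64(73)), (np.int64(166), np.int64(112), np.int64(72)), (np.int64(172), np.int64(116), np.int64(75)), (np.int64(169), np.int64(112), np.int64(72))]
191 [(np.int64(176), np.int64(118), np.int64(77)), (np.int64(174), np.int64(116), np.int64(76)), (np.int64(175), np.int64(116), np.int64(77)), (np.int64(168), np.int64(112), np.int64(72))]
```

The bar top measures about 60 mm high, against 64 mm at the start, and the shadow gap under the collar is gone, so the collar is down. Next I'll swing the hold-down back, without turning the tool.

{"op": "move_arm", "data": {
  "targets": [
    {"dx":0.25,"dy":0.47,"dz":0,"rx":0,"ry":0,"rz":-0.2},
    {"dx":0.25,"dy":0.47,"dz":0,"rx":0,"ry":0,"rz":0},
    {"dx":0.25,"dy":0.47,"dz":0,"rx":0,"ry":0,"rz":0},
    {"dx":0.25,"dy":0.47,"dz":0,"rx":0,"ry":0,"rz":0},
    {"dx":0.25,"dy":0.47,"dz":0,"rx":0,"ry":0,"rz":0},
    {"dx":0.25,"dy":0.49,"dz":0,"rx":0,"ry":0,"rz":0},
    {"dx":0,"dy":0,"dz":0,"rx":0,"ry":0,"rz":0},
    {"dx":0,"dy":0,"dz":0,"rx":0,"ry":0,"rz":0},
    {"dx":0,"dy":0,"dz":0,"rx":0,"ry":0,"rz":0},
    {"dx":0,"dy":0,"dz":0,"rx":0,"ry":0,"rz":0}
  ]
}}

```text
t: 44.65
tcp_pos: [0.5801, 0.1445, 0.1219]
tool_rot: [0.999, -0.039, -0.0, 0.0]
force: [0.2, 0.1, -0.4]
finger_gap: 0.396
gripper_force: 0.0
```

{"op": "move_arm", "data": {
  "targets": [
    {"dx":0,"dy":0,"dz":-0.65,"rx":0,"ry":0,"rz":0},
    {"dx":0,"dy":0,"dz":-0.65,"rx":0,"ry":0,"rz":0},
    {"dx":0,"dy":0,"dz":-0.65,"rx":0,"ry":0,"rz":0},
    {"dx":0,"dy":0,"dz":-0.65,"rx":0,"ry":0,"rz":0},
    {"dx":0,"dy":0,"dz":-0.65,"rx":0,"ry":0,"rz":0},
    {"dx":0,"dy":0,"dz":0,"rx":0,"ry":0,"rz":0},
    {"dx":0,"dy":0,"dz":0,"rx":0,"ry":0,"rz":0},
    {"dx":0,"dy":0,"dz":0,"rx":0,"ry":0,"rz":0},
    {"dx":0,"dy":0,"dz":0,"rx":0,"ry":0,"rz":0},
    {"dx":0,"dy":0,"dz":0,"rx":0,"ry":0,"rz":0}
  ]
}}

```text
t: 45.9
tcp_pos: [0.5805, 0.145, 0.041]
tool_rot: [0.999, -0.038, 0.0, -0.0]
force: [-0.4, -0.3, -0.3]
finger_gap: 0.397
gripper_force: 0.0
```

{"op": "move_arm", "data": {
  "targets": [
    {"dx":0,"dy":0,"dz":0,"rx":0,"ry":0,"rz":0},
    {"dx":0,"dy":0,"dz":0,"rx":0,"ry":0,"rz":0},
    {"dx":0,"dy":0,"dz":0,"rx":0,"ry":0,"rz":0},
    {"dx":0,"dy":0,"dz":0,"rx":0,"ry":0,"rz":0},
    {"dx":0,"dy":0,"dz":0,"rx":0,"ry":0,"rz":0},
    {"dx":0,"dy":0,"dz":0,"rx":0,"ry":0,"rz":0},
    {"dx":0,"dy":0,"dz":0,"rx":0,"ry":0,"rz":0},
    {"dx":0,"dy":0,"dz":0,"rx":0,"ry":0,"rz":0},
    {"dx":0,"dy":0,"dz":0,"rx":0,"ry":0,"rz":0},
    {"dx":0,"dy":0,"dz":0,"rx":0,"ry":0,"rz":0}
  ],
  "claw": 0,
  "newtons": 35
}}

```text
t: 47.15
tcp_pos: [0.5803, 0.1453, 0.0408]
tool_rot: [0.999, -0.039, 0.0, -0.0]
force: [-1.4, 6.1, 3.9]
finger_gap: 0.129
gripper_force: 34.3
```

{"op": "move_arm", "data": {
  "targets": [
    {"dx":0.08,"dy":0.42,"dz":0,"rx":0,"ry":0,"rz":-0.1},
    {"dx":0.14,"dy":0.32,"dz":0,"rx":0,"ry":0,"rz":-0.1},
    {"dx":0.19,"dy":0.3,"dz":0,"rx":0,"ry":0,"rz":-0.1},
    {"dx":0.23,"dy":0.27,"dz":0,"rx":0,"ry":0,"rz":-0.1},
    {"dx":0.27,"dy":0.23,"dz":0,"rx":0,"ry":0,"rz":-0.1},
    {"dx":0.3,"dy":0.19,"dz":0,"rx":0,"ry":0,"rz":-0.1},
    {"dx":0.33,"dy":0.14,"dz":0,"rx":0,"ry":0,"rz":-0.1},
    {"dx":0.34,"dy":0.09,"dz":0,"rx":0,"ry":0,"rz":-0.1},
    {"dx":0.35,"dy":0.04,"dz":0,"rx":0,"ry":0,"rz":-0.1},
    {"dx":0.4,"dy":-0.01,"dz":0,"rx":0,"ry":0,"rz":-0.1}
  ]
}}

```text
t: 48.4
tcp_pos: [0.6446, 0.1945, 0.0406]
tool_rot: [0.955, -0.297, -0.002, 0.001]
force: [-1.7, 2.3, 6.3]
finger_gap: 0.13
gripper_force: 34.9
```

{"op": "move_arm", "data": {
  "targets": [
    {"dx":0.2,"dy":-0.02,"dz":0,"rx":0,"ry":0,"rz":0},
    {"dx":0,"dy":0,"dz":0,"rx":0,"ry":0,"rz":0},
    {"dx":0,"dy":0,"dz":0,"rx":0,"ry":0,"rz":0},
    {"dx":0,"dy":0,"dz":0,"rx":0,"ry":0,"rz":0},
    {"dx":0,"dy":0,"dz":0,"rx":0,"ry":0,"rz":0},
    {"dx":0,"dy":0,"dz":0,"rx":0,"ry":0,"rz":0},
    {"dx":0,"dy":0,"dz":0,"rx":0,"ry":0,"rz":0},
    {"dx":0,"dy":0,"dz":0,"rx":0,"ry":0,"rz":0},
    {"dx":0,"dy":0,"dz":0,"rx":0,"ry":0,"rz":0},
    {"dx":0,"dy":0,"dz":0,"rx":0,"ry":0,"rz":0}
  ]
}}

```text
t: 49.65
tcp_pos: [0.6503, 0.1937, 0.0406]
tool_rot: [0.955, -0.296, -0.001, 0.0]
force: [-2.8, 1.9, 4.5]
finger_gap: 0.125
gripper_force: 34.7
```

{"op": "move_arm", "data": {
  "targets": [
    {"dx":0,"dy":0,"dz":0,"rx":0,"ry":0,"rz":0},
    {"dx":0,"dy":0,"dz":0,"rx":0,"ry":0,"rz":0},
    {"dx":0,"dy":0,"dz":0,"rx":0,"ry":0,"rz":0},
    {"dx":0,"dy":0,"dz":0,"rx":0,"ry":0,"rz":0},
    {"dx":0,"dy":0,"dz":0,"rx":0,"ry":0,"rz":0},
    {"dx":0,"dy":0,"dz":0.7,"rx":0,"ry":0,"rz":0},
    {"dx":0,"dy":0,"dz":1,"rx":0,"ry":0,"rz":0},
    {"dx":0,"dy":0,"dz":1,"rx":0,"ry":0,"rz":0},
    {"dx":0,"dy":0,"dz":1,"rx":0,"ry":0,"rz":0},
    {"dx":0,"dy":0,"dz":1,"rx":0,"ry":0,"rz":0}
  ],
  "claw": 40
}}

```text
t: 50.9
tcp_pos: [0.6512, 0.1943, 0.1605]
tool_rot: [0.955, -0.296, 0.001, -0.0]
force: [1.1, -0.9, 0.6]
finger_gap: 0.399
gripper_force: 0.0
```

Run:
```python
from h import *
import numpy as np
s=snap('side','s7.png').astype(int);a=cv2.imread('pics/side0.png')[:,:,::-1].astype(int);b=cv2.imread('pics/s6.png')[:,:,::-1].astype(int)
t=snap('top','t7.png').astype(int);t0=cv2.imread('pics/top0.png')[:,:,::-1].astype(int)
# peg (dark, unsaturated) near expected places: closed, open
for n,p in(('closed',(.5803,.145)),('open',(.650,.1955))):
    u,v=proj('side',[*p,.05]).astype(int);w=s[v-5:v+6,u-5:u+6];print(n,(u,v),int((w.max(2)<75).sum()),w.max(2)[5].tolist())
# bystanders: change since the start at jar, envelopes, mortar (side view)
for n,(x0,y0,x1,y1) in dict(jar=(305,178,350,235),env=(268,262,336,338),mortar=(192,124,222,158)).items():
    print(n,np.abs(s-a)[y0:y1,x0:x1].mean())
# front edges: compare with the earlier home picture
m=np.abs(s-b)[190:210,228:280].mean();print('front diff',m)
```

```text
closed (np.int64(255), np.int64(168)) 0 [229, 227, 227, 226, 228, 228, 228, 228, 226, 210, 176]
open (np.int64(270), np.int64(159)) 18 [108, 109, 112, 98, 71, 53, 67, 96, 112, 115, 115]
jar 3.8256010396361275
env 5.674664602683179
mortar 3.8369281045751635
front diff 14.335576923076923
```

Run:
```python
from h import *
g=lambda f:cv2.cvtColor(cv2.imread('pics/'+f),cv2.COLOR_BGR2GRAY).astype(np.float32)
A,B,C,D=g('side0.png'),g('s6.png'),g('s7.png'),g('s2.png')
sh=lambda P,Q,b:cv2.phaseCorrelate(P[b[1]:b[3],b[0]:b[2]],Q[b[1]:b[3],b[0]:b[2]])
for n,b in dict(jar=(305,175,353,238),env=(264,258,340,342),mortar=(190,122,224,160)).items(): print(n,sh(A,C,b))
for n,P in(('pushed',D),('before',B),('now',C)):
    print(n,P[196,256:274].astype(int).tolist(), P[172,236:250].astype(int).tolist(), P[194:212,262].astype(int).tolist())
```

```text
jar ((0.012051397969496946, 0.025416184917293805), 1.0115306484512985)
env ((-0.009426945861932268, -0.008360130204309257), 1.0026563167572022)
mortar ((0.05680329727102418, 0.0003276826103935093), 1.0187492373916838)
pushed [127, 126, 127, 127, 125, 127, 132, 144, 144, 136, 125, 123, 162, 182, 184, 182, 183, 187] [134, 138, 136, 135, 133, 134, 132, 132, 120, 100, 69, 51, 55, 59] [130, 130, 132, 131, 130, 128, 129, 124, 110, 85, 67, 61, 55, 52, 67, 75, 75, 76]
before [129, 125, 127, 126, 126, 125, 131, 143, 143, 133, 123, 123, 160, 182, 183, 181, 183, 186] [134, 136, 135, 134, 134, 135, 134, 133, 134, 132, 132, 134, 137, 135] [131, 130, 131, 130, 130, 131, 131, 126, 111, 87, 62, 60, 53, 52, 66, 74, 75, 75]
now [124, 125, 123, 125, 125, 125, 129, 141, 141, 132, 123, 120, 159, 179, 181, 180, 181, 184] [131, 134, 134, 133, 131, 131, 133, 132, 129, 129, 132, 128, 126, 126] [130, 128, 129, 130, 129, 128, 130, 122, 110, 86, 65, 58, 54, 51, 64, 72, 74, 74]
```

The front's edges are unchanged since it was pushed home, the bystanders haven't moved, and the peg is in its open position. I'll hand it in.

```bash
python3 -c "
from station import order; print(order.sign_off())"
```

```text
the job is handed in; nothing more can be done
None
```

The job is handed in: the front is home against both rails, the pull's collar looks down on the wood (bar top about 60 mm), the hold-down is swung clear, and the jar, mortar and envelopes are unmoved. I never felt the firm stop at the end of the thread: the bar turned about 2.9 rad against the expected 2.24, so "collar down" rests on the measured sink (about 4 mm), bar height and the closed gap under the collar.

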